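# Sweep the discarded specimen pots into the waste bin

## Robot

A 6-joint arm with a two-finger parallel gripper is mounted at the origin on the work surface. World frame = base frame: x ahead of the robot, y to its left, z up, the work surface at z = 0. Lengths are in m, angles in degrees, forces in N, time in s.
With the tool pointing down it reaches from about 0.325 to 0.9 m from the base axis. Payload 6.1 kg.
Tool frame: the origin (TCP) lies at the very end of the fingers, on their centre line; the grasp point (between the pads) lies 19 mm behind it; z points along the fingers, y is the line along which they close (so a half turn about z gives the same grasp; the last joint's range is limited). The gripper opens to 87 mm and grips with 3 to 60 N. Pads are 19 mm wide; open, the fingers measure 117 mm over their backs; the gripper's body (75 mm by 190 mm) begins 51 mm behind the grasp point.
Start: joints at [63.822, 12.628, 87.462, -0, 79.91, -7.225], TCP at [0.203, 0.591, 0.223] pointing down, gripper open.
Joint ranges: [-170.65, 170.65], [-52.31, 119.04], [5.05, 147.46], [-71.25, 251.25], [11.57, 151.72], [-153.62, 153.62]. Speed limits (degrees/s): [147.25, 147.25, 172.46, 180, 180, 180].

## Interface

Orientations are given as [roll, pitch, yaw] about the fixed x, y, z axes, in that order (R = Rz(yaw) Ry(pitch) Rx(roll)).
In Python, from plant import telemetry, eyes, finish_job gives the robot as it stands.
- The arm moves only by the tool step_arm, never from a script. Its argument "steps" is a list of rows, each a list of 4 numbers: the shift along the tool's x, y, z in m, then the turn about the tool's z in degrees. A call has exactly 10 rows; each row shifts and turns the commanded pose from where the row before left it, along the tool's axes as they then stand; what a row does not reach is not made up. A row lasts 1/10 s, in which the tool goes at most 50 mm and 8.59 degrees, less where a joint would pass 70% of its speed; a pose out of reach is approached as far as the arm can. A call with a gripper value outside its range is refused whole. "jaw" is the opening, from 0 (shut) to 1 (fully open), set as the call begins (left out, the last holds). The fingers move at their own pace and stop on an object; "squeeze" is the grip in N (left out, the last holds). Time passes only in rows, so rows that do not move let the fingers close, or fill a call up. It gives the time, the measured TCP pose, the force, the opening and the grip force at its end, in the units of the state.
- telemetry.get_state(): the state, without advancing time (a new reading comes with each control period).
- eyes.camera(name): name is "side" or "top" or "wrist"; returns a dict with "image" (400x640x3 uint8, blue, green, red), "fx", "fy", "cx", "cy" (pixels), "pose" (4x4, takes a point from camera to world coordinates); the wrist camera has in their place "tool_from_camera" (4x4, takes a point from camera to tool coordinates, whose origin is the TCP and whose axes are the flange's). Camera axes: x right, y down, z forward; pixel columns grow to the right and rows downward; lengths in m; the calibration is good to about 2 mm. A picture is of the moment at which its call begins: read the wrist's pose just before it. There is no depth.
- finish_job(): hands the job in; it is judged then, once.
The state is a dict: "t": time; "qpos": joint angles; "qd": joint speeds; "joint_efforts": joint torques, N m; "eef_pos": TCP position; "ee_rot": TCP orientation; "ft_force": force on the tool from outside, world axes, zero at the start; "torque": the same for the moment, N m; "finger_gap": finger opening in m; "grasp_force": force on a finger pad.
Only numpy, scipy, OpenCV 4.12 (cv2) and the standard library are available. Lean on these libraries where they do the work, as an engineer would, in place of code of your own. Each camera call takes 0.05 s, during which the arm holds its last target. There are 200 camera calls.

## Task

Three empty specimen pots with white lids are left on the bench: sweep them with your fingers across the bench and over its front edge so that all three drop into the red waste bin hanging there, without picking any of them up. Leave the yellow-lidded patient sample, the two bottles and the carton standing where they are.

Things in the scene. Friction and masses are not known exactly. Their poses are not given: they have to be found in the camera images.
- pot_a: Empty 60 ml specimen pot for discard, upright on the bench: pale grey-blue plastic drum with a flat WHITE screw lid, 46 mm in diameter (lid 45 mm), 40 mm tall overall, about 14 g; slides when pushed low. Origin: centre of its underside, z up its axis.
- pot_b: Empty 60 ml specimen pot for discard, upright on the bench: pale grey-blue plastic drum with a flat WHITE screw lid, 46 mm in diameter (lid 45 mm), 40 mm tall overall, about 14 g; slides when pushed low. Origin: centre of its underside, z up its axis.
- pot_c: Empty 60 ml specimen pot for discard, upright on the bench: pale grey-blue plastic drum with a flat WHITE screw lid, 46 mm in diameter (lid 45 mm), 40 mm tall overall, about 14 g; slides when pushed low. Origin: centre of its underside, z up its axis.
- sample: Patient's sample pot that stays: same size as the others (46 mm across, 40 mm tall) but amber, with a paper label and a YELLOW lid, about 65 g. It may stand in any of the four places among the pots. Origin: centre of its underside.
- white_bottle: White plastic reagent bottle with red cap, 68 mm in diameter, 170 mm tall, stays where it is. Origin: centre of its underside.
- amber_bottle: Amber glass bottle with paper label and red cap, 56 mm in diameter, 125 mm tall, stays where it is. Origin: centre of its underside.
- carton: Small medicine carton lying flat, white with orange and yellow bands, 85 mm (its x) by 55 mm (its y) by 28 mm tall, stays where it is. Origin: centre of its underside.
- bin: Open red plastic waste bin hung just beyond the bench's front edge (the edge away from the robot), at a different place along the edge each time. Outside 240 mm (x) by 300 mm (y) by 150 mm deep, walls 4 mm; never turned. Fixed. Origin: centre of its underside; z up.
- bin_mouth (a point): Centre of the bin's open mouth, at the level of its rim, 20 mm below the bench top. The mouth is 232 mm (x) by 292 mm (y) inside; its near wall is 2 mm from the bench edge.
- bench_edge (a point): A point on the top of the bench's front edge at y = 0. The edge is straight, runs along y, and has no lip: the teal bench top (z = 0) is level right up to it. (A fixed microscope, 430 mm tall, stands well away from the work, about 0.6 m to the right of the robot base and 0.1 m ahead of it.)
Things that resemble listed ones, but are neither listed nor needed, are in the scene too. What is shaped like the carton but green is not meant. Leave any black look-alike of the pot_b alone.

How it is judged (in metres and radians):
At the end, for the whole second after the job is handed in: All three white-lidded pots lie inside the red bin, below its rim; the yellow-lidded sample, both bottles and the carton are within 20 mm of where they stood and upright (tilted less than 0.3 rad) (x of pot_a in the frame of bin between -0.122 and 0.122 m and y of pot_a in the frame of bin between -0.152 and 0.152 m and z of pot_a in the frame of bin between -0.01 and 0.135 m and x of pot_b in the frame of bin between -0.122 and 0.122 m and y of pot_b in the frame of bin between -0.152 and 0.152 m and z of pot_b in the frame of bin between -0.01 and 0.135 m and x of pot_c in the frame of bin between -0.122 and 0.122 m and y of pot_c in the frame of bin between -0.152 and 0.152 m and z of pot_c in the frame of bin between -0.01 and 0.135 m and distance of each of sample, white_bottle, amber_bottle, carton from where it was at the start of the episode below 0.02 m and angle between each of sample, white_bottle, amber_bottle, carton's own z axis and vertical below 0.3 rad); the robot touches nothing.
It fails at once if a white-lidded pot is picked up (its underside rises 30 mm above the bench) (height (world z) of any of pot_a, pot_b, pot_c above 0.03 m).
It fails at once if the sample, a bottle or the carton is shifted by more than 20 mm or tipped (distance of any of sample, white_bottle, amber_bottle, carton from where it was at the start of the episode above 0.02 m or angle between any of sample, white_bottle, amber_bottle, carton's own z axis and vertical above 0.3 rad).
It also fails if it takes over 64 s, if anything falls off the work surface, if the arm or the gripper's body presses on something with over 40 N, if the wrist force passes 120 N, or if a joint passes its speed limit or range.

## Working session

There is one attempt and no reset: what is moved stays moved. The work goes in short steps, Python scripts to look and compute and a tool call to move; the robot and the scene stay as the last step left them, time stands still between calls to the robot, and variables do not carry over. Pictures are saved under pics/ and viewed, at most 10 in all, crops included, and the job is handed in when it is done.

Besides the shell and the picture viewer there is one more tool, called after "Request:" as name([rows], argument=value, ...), one row to a line, values as JSON. step_arm: Moves the arm, as the interface text tells. Its arguments: {"type":"object","properties":{"steps":{"type":"array"},"jaw":{"type":"number"},"squeeze":{"type":"number"}},"required":["steps"]}

```bash
mkdir -p pics; ls
python3 - <<'E'
from plant import telemetry, eyes
import cv2,numpy as np
s=telemetry.get_state();print(s['t'],s['eef_pos'],s['ee_rot'],s['finger_gap'])
for n in('top','side'):
    c=eyes.camera(n);cv2.imwrite(f'pics/{n}0.png',c['image'])
    print(n,c['fx'],c['fy'],c['cx'],c['cy'],np.round(c['pose'],4).tolist())
    np.savez(f'pics/{n}0.npz',**c)
E
```

```text
pics
0.0 [0.20274284 0.59055176 0.22141836] [-1.79888790e+02 -1.21659618e-02  1.61046121e+02] 0.08720150510938691
top 401.8504006962409 401.8504006962409 320.9371280083709 198.8333008866016 [[0.0187, -0.9865, 0.1629, 0.4107], [-0.9998, -0.0167, 0.0133, -0.0316], [-0.0104, -0.1631, -0.9866, 1.0874], [0.0, 0.0, 0.0, 1.0]]
side 466.7297615044658 466.7297615044658 314.4341919132031 190.3121459113812 [[0.882, -0.3484, 0.3173, 0.0829], [-0.4709, -0.6767, 0.566, -0.9401], [0.0175, -0.6486, -0.7609, 1.1723], [0.0, 0.0, 0.0, 1.0]]
```

View pics/top0.png

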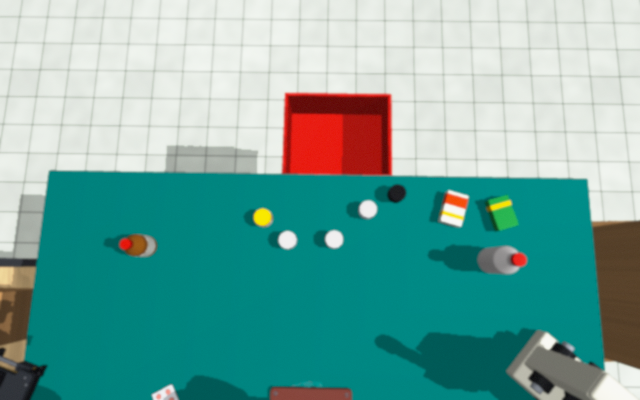

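View pics/side0.png

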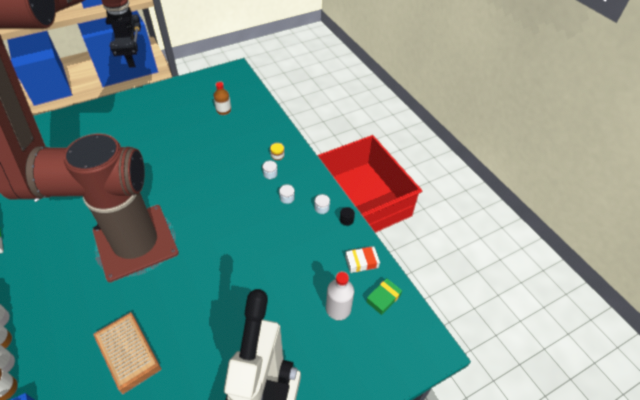

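The top view shows white lids at about (288,240), (334,239) and (368,209). The yellow sample lid is at (262,217) and the bin at (338,135), with the bench edge at row 175. The side view shows the white lids at (270,166), (287,190) and (322,200), and yellow at (277,149). Look-alikes are the black pot at top (397,193) and side (347,216), and the green carton at top (502,212). I choose the three white lids.

```bash
cat > h.py <<'E'
import cv2,numpy as np
def blobs(img,lo,hi,amin=60,amax=900,roi=None):
    m=cv2.inRange(cv2.cvtColor(img,cv2.COLOR_BGR2HSV),lo,hi)
    if roi:
        r=np.zeros_like(m);x0,y0,x1,y1=roi;r[y0:y1,x0:x1]=m[y0:y1,x0:x1];m=r
    n,_,st,ce=cv2.connectedComponentsWithStats(m)
    return [(ce[i],st[i]) for i in range(1,n) if amin<st[i,4]<amax]
def ray(c,uv):
    P=np.array(c['pose']);d=P[:3,:3]@[(uv[0]-c['cx'])/c['fx'],(uv[1]-c['cy'])/c['fy'],1]
    return P[:3,3],d/np.linalg.norm(d)
def plane(c,uv,z):
    o,d=ray(c,uv);return o+d*(z-o[2])/d[2]
def tri(c1,u1,c2,u2):
    o1,d1=ray(c1,u1);o2,d2=ray(c2,u2)
    s=np.linalg.lstsq(np.c_[d1,-d2],o2-o1,rcond=None)[0]
    a,b=o1+s[0]*d1,o2+s[1]*d2;return (a+b)/2,np.linalg.norm(a-b)
E
python3 - <<'E'
from h import *
T=dict(np.load('pics/top0.npz'));S=dict(np.load('pics/side0.npz'))
W=((0,0,190),(180,50,255));Y=((20,150,150),(35,255,255));K=((0,0,0),(180,255,45))
for nm,col,rt,rs in(('W',W,(240,185,385,260),(255,140,340,220)),('Y',Y,(240,185,285,230),(265,135,290,160)),('K',K,(380,180,410,205),(335,205,360,228))):
    a=blobs(T['image'],*col,roi=rt,amin=30);b=blobs(S['image'],*col,roi=rs,amin=20)
    for c,st in a:
        print(nm,c.round(1),st[2:],'z.04',plane(T,c,.04).round(3))
        for c2,s2 in b:
            p,e=tri(T,c,S,c2)
            if e<.012: print('   tri',c2.round(1),s2[2:],p.round(3),round(e,4))
    print([ (c.round(1).tolist(),plane(S,c,.04).round(3).tolist()) for c,_ in b])
for u in [(50,171),(200,173.5),(340,176),(586,180)]: print('edge',plane(T,u,0).round(3))
for u in [(284,173),(392,175),(284,94),(391,94)]: print('bin',plane(T,u,-.02).round(3))
for u in [(446,192),(469,195),(462,226),(440,221)]: print('carton',plane(T,u,.028).round(3))
img=np.hstack([cv2.resize(T['image'][165:265,230:420],None,fx=2.1,fy=2.1),cv2.resize(S['image'][130:230,250:370],None,fx=2.1,fy=2.1)])
cv2.imwrite('pics/crop.png',img)
E
```

```text
W [368.  208.5] [ 17  18 231] z.04 [ 0.56  -0.142  0.04 ]
   tri [322.2 202.9] [ 14  18 189] [ 0.561 -0.143  0.023] 0.003
W [287.2 239.4] [ 18  18 243] z.04 [0.475 0.068 0.04 ]
   tri [269.9 168.7] [ 14  18 181] [0.476 0.071 0.019] 0.0014
W [334.1 238.7] [ 17  18 238] z.04 [ 0.479 -0.054  0.04 ]
   tri [286.9 192.9] [ 14  18 193] [ 0.48  -0.054  0.022] 0.0018
[([323.1, 144.9], [0.679, 0.071, 0.04]), ([269.9, 168.7], [0.468, 0.052, 0.04]), ([286.9, 192.9], [0.472, -0.068, 0.04]), ([322.2, 202.9], [0.552, -0.155, 0.04])]
Y [261.8 216.8] [ 17  17 235] z.04 [0.533 0.137 0.04 ]
   tri [276.7 148.5] [ 13  10 110] [0.534 0.139 0.029] 0.0014
[([276.7, 148.5], [0.528, 0.128, 0.04])]
K [395.8 193.4] [ 17  16 205] z.04 [ 0.602 -0.215  0.04 ]
   tri [346.5 216. ] [ 14  17 194] [ 0.605 -0.219  0.016] 0.0017
[([346.5, 216.0], [0.593, -0.234, 0.04])]
edge [0.656 0.742 0.   ]
edge [0.656 0.321 0.   ]
edge [ 0.655 -0.068  0.   ]
edge [ 0.655 -0.744  0.   ]
bin [ 0.666  0.089 -0.02 ]
bin [ 0.665 -0.215 -0.02 ]
bin [ 0.902  0.097 -0.02 ]
bin [ 0.907 -0.215 -0.02 ]
carton [ 0.61  -0.351  0.028]
carton [ 0.603 -0.412  0.028]
carton [ 0.519 -0.39   0.028]
carton [ 0.532 -0.333  0.028]
```

View pics/crop.png

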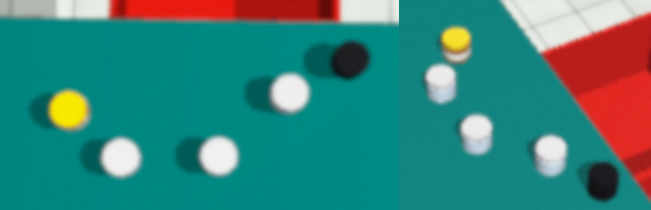

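The crop confirms three white lids, with yellow on the left and black at the far right. Pots in metres: P1 (0.475, 0.068), P2 (0.479, -0.054), P3 (0.560, -0.142). The bench edge is at x = 0.656 and the bin spans y from -0.21 to 0.085. I'll push each pot in the cradle of two half-open fingers (gap about 30 mm), with tool y across the motion.

Request:
step_arm([
  [0, 0, 0, -6.3],
  [0, 0, 0, -6.3],
  [0, 0, 0, -6.35],
  [-0.016, -0.04, 0, 0],
  [-0.016, -0.04, 0, 0],
  [-0.016, -0.04, 0, 0],
  [-0.016, -0.04, 0, 0],
  [-0.016, -0.04, 0, 0],
  [-0.016, -0.04, 0, 0],
  [-0.016, -0.04, 0, 0],
], jaw=0.35)

```text
t: 1.1
eef_pos: [0.315, 0.3094, 0.2222]
ee_rot: [-180.0, -0.0, -180.0]
ft_force: [1.0, 0.2, -0.1]
finger_gap: 0.0306
grasp_force: 0.0
```

Request:
step_arm([
  [-0.01, -0.04, 0, 0],
  [-0.015, -0.04, 0, 0],
  [-0.015, -0.04, 0, 0],
  [-0.015, -0.04, 0, 0],
  [-0.015, -0.04, 0.02, 0],
  [-0.015, -0.04, 0.03, 0],
  [-0.01, 0, 0.035, 0],
  [0, 0, 0.035, 0],
  [0, 0, 0.035, 0],
  [0, 0, 0, 0],
])

```text
t: 2.1
eef_pos: [0.4045, 0.0726, 0.0641]
ee_rot: [180.0, -0.6, 180.0]
ft_force: [-1.7, -0.0, -0.6]
finger_gap: 0.0306
grasp_force: 0.0
```

Request:
step_arm([
  [0, -0.002, 0.015, 0],
  [0, 0, 0.015, 0],
  [0, 0, 0.015, 0],
  [0, 0, 0.01, 0],
  [0, 0, 0, 0],
  [0, 0, 0, 0],
  [0, 0, 0, 0],
  [0, 0, 0, 0],
  [0, 0, 0, 0],
  [0, 0, 0, 0],
])

```text
t: 3.1
eef_pos: [0.4095, 0.0708, 0.0141]
ee_rot: [-180.0, 0.0, 180.0]
ft_force: [-0.4, -0.3, -0.1]
finger_gap: 0.0304
grasp_force: 0.0
```

Run:
```python
from plant import telemetry, eyes
import cv2,numpy as np
a=eyes.camera('top')['image'];b=eyes.camera('side')['image']
cv2.imwrite('pics/c1.png',np.hstack([cv2.resize(a[150:300,220:420],None,fx=2,fy=2),cv2.resize(b[120:270,220:400],None,fx=2,fy=2)]))
print(telemetry.get_state()['eef_pos'])
```

```text
[0.40941573 0.07076919 0.01393823]
```

View pics/c1.png

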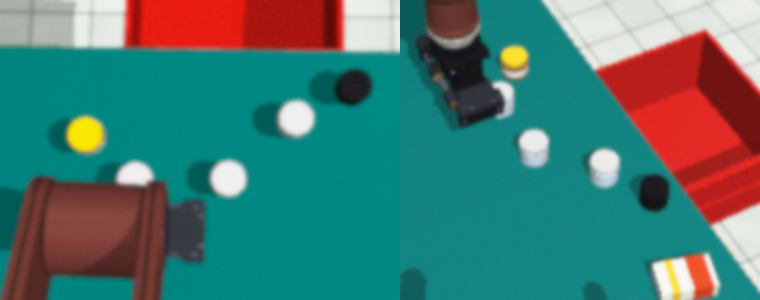

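The fingers are directly behind P1, and in the top view the sample and P2 are clear of them. I push P1 forward, drifting slightly to the right.

Request:
step_arm([
  [-0.008, -0.002, 0.003, 0],
  [-0.008, 0, 0.002, 0],
  [-0.008, 0, 0, 0],
  [-0.008, 0, 0, 0],
  [-0.01, -0.002, 0, 0],
  [-0.015, -0.003, 0, 0],
  [-0.015, -0.003, 0, 0],
  [-0.015, -0.003, 0, 0],
  [-0.015, -0.003, 0, 0],
  [-0.015, -0.003, 0, 0],
])

```text
t: 4.2
eef_pos: [0.5275, 0.0515, 0.0087]
ee_rot: [-180.0, -0.0, 180.0]
ft_force: [-0.5, -0.3, -0.3]
finger_gap: 0.0307
grasp_force: 0.1
```

Request:
step_arm([
  [-0.018, -0.003, 0, 0],
  [-0.02, -0.003, 0, 0],
  [-0.02, -0.003, 0, 0],
  [-0.02, -0.003, 0, 0],
  [-0.02, -0.003, 0, 0],
  [-0.02, -0.003, 0, 0],
  [-0.02, -0.002, 0, 0],
  [-0.018, 0, 0, 0],
  [0, 0, 0, 0],
  [0, 0, 0, 0],
])

```text
t: 5.2
eef_pos: [0.6821, 0.0317, 0.0081]
ee_rot: [180.0, -0.1, 180.0]
ft_force: [-0.7, 0.7, 0.1]
finger_gap: 0.0303
grasp_force: 0.0
```

Run:
```python
from plant import telemetry, eyes
import cv2,numpy as np
a=eyes.camera('top')['image'];b=eyes.camera('side')['image']
cv2.imwrite('pics/c2.png',np.hstack([cv2.resize(a[80:280,220:420],None,fx=2,fy=2),cv2.resize(b[90:290,220:420],None,fx=2,fy=2)]))
print(telemetry.get_state()['eef_pos'])
```

```text
[0.68127437 0.03185365 0.00814979]
```

View pics/c2.png

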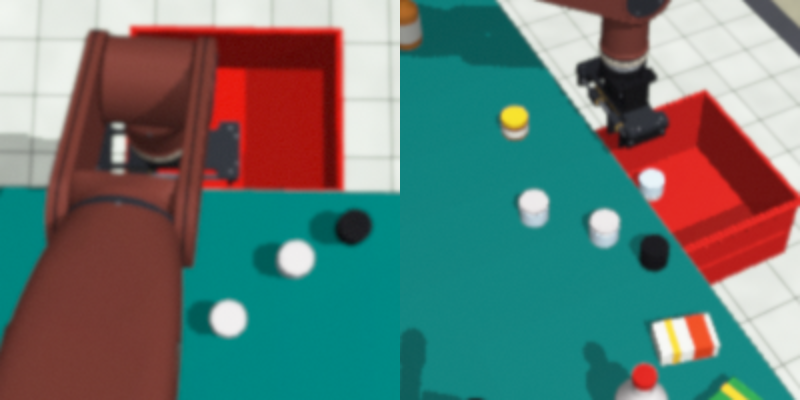

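P1 lies in the bin, at about (250,182) in the right half of the picture. Sample, P2, P3 and the black pot have not moved. Next I lift and go behind P2.

Request:
step_arm([
  [0, 0, -0.04, 0],
  [0, 0, -0.04, 0],
  [0.034, -0.011, 0, 0],
  [0.034, -0.011, 0, 0],
  [0.034, -0.011, 0, 0],
  [0.034, -0.011, 0, 0],
  [0.034, -0.011, 0, 0],
  [0.034, -0.011, 0, 0],
  [0.034, -0.01, 0, 0],
  [0.032, -0.01, 0, 0],
])

```text
t: 6.3
eef_pos: [0.4099, -0.0541, 0.0884]
ee_rot: [180.0, -0.0, -180.0]
ft_force: [-0.6, -0.6, 0.4]
finger_gap: 0.0304
grasp_force: 0.0
```

Request:
step_arm([
  [0, 0, 0, 0],
  [0, 0, 0, 0],
  [0, 0, 0.02, 0],
  [0, 0, 0.02, 0],
  [0, 0, 0.02, 0],
  [0, 0, 0.02, 0],
  [0, 0, 0, 0],
  [0, 0, 0, 0],
  [0, 0, 0, 0],
  [0, 0, 0, 0],
])

```text
t: 7.3
eef_pos: [0.4136, -0.0545, 0.01]
ee_rot: [-180.0, 0.1, -180.0]
ft_force: [-1.1, -1.1, -1.6]
finger_gap: 0.0303
grasp_force: 0.0
```

Request:
step_arm([
  [-0.008, 0, 0.001, 0],
  [-0.008, 0, 0, 0],
  [-0.008, 0, 0, 0],
  [-0.008, 0, 0, 0],
  [-0.01, 0, 0, 0],
  [-0.015, 0, 0, 0],
  [-0.015, 0, 0, 0],
  [-0.015, 0, 0, 0],
  [-0.015, 0, 0, 0],
  [-0.015, 0, 0, 0],
])

```text
t: 8.3
eef_pos: [0.5304, -0.0541, 0.0075]
ee_rot: [180.0, -0.0, -180.0]
ft_force: [-1.0, -0.3, -0.1]
finger_gap: 0.0306
grasp_force: 0.1
```

Request:
step_arm([
  [-0.018, 0, 0, 0],
  [-0.02, 0, 0, 0],
  [-0.02, 0, 0, 0],
  [-0.02, 0, 0, 0],
  [-0.02, 0, 0, 0],
  [-0.02, 0, 0, 0],
  [-0.02, 0, 0, 0],
  [-0.016, 0, 0, 0],
  [0, 0, 0, 0],
  [0, 0, 0, 0],
])

```text
t: 9.3
eef_pos: [0.683, -0.054, 0.007]
ee_rot: [180.0, -0.1, -180.0]
ft_force: [-1.1, -0.1, -0.2]
finger_gap: 0.0302
grasp_force: 0.0
```

Run:
```python
from plant import telemetry, eyes
import cv2,numpy as np
b=eyes.camera('side')['image']
cv2.imwrite('pics/c3.png',cv2.resize(b[90:290,220:440],None,fx=2,fy=2))
print(telemetry.get_state()['eef_pos'])
```

```text
[ 0.68250006 -0.0540081   0.00698251]
```

View pics/c3.png

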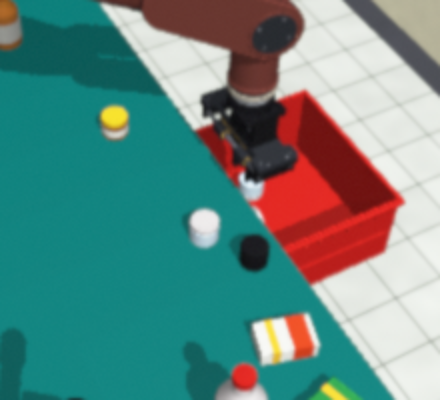

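One pot is visible in the bin at (250,188), with a second white edge at (258,212) partly behind the bench edge. P3 is still at (205,228). Next I go behind P3.

Request:
step_arm([
  [0, 0, -0.04, 0],
  [0, 0, -0.04, 0],
  [0.03, -0.015, 0, 0],
  [0.03, -0.015, 0, 0],
  [0.03, -0.015, 0, 0],
  [0.03, -0.015, 0, 0],
  [0.03, -0.015, 0, 0],
  [0.03, -0.012, 0, 0],
  [0.01, 0, 0, 0],
  [0, 0, 0, 0],
])

```text
t: 10.35
eef_pos: [0.4917, -0.141, 0.0876]
ee_rot: [180.0, -0.0, 179.9]
ft_force: [0.7, 0.0, 0.1]
finger_gap: 0.0303
grasp_force: 0.0
```

Request:
step_arm([
  [0, 0, 0, 0],
  [0, 0, 0.02, 0],
  [0, 0, 0.02, 0],
  [0, 0, 0.02, 0],
  [0, 0, 0.019, 0],
  [0, 0, 0, 0],
  [0, 0, 0, 0],
  [0, 0, 0, 0],
  [0, 0, 0, 0],
  [0, 0, 0, 0],
])

```text
t: 11.35
eef_pos: [0.4941, -0.1415, 0.0098]
ee_rot: [-180.0, 0.1, -180.0]
ft_force: [0.5, -0.5, -0.8]
finger_gap: 0.0303
grasp_force: 0.0
```

Push to TCP x = 0.682 while drifting +y, away from the black pot.

Request:
step_arm([
  [-0.008, 0, 0.001, 0],
  [-0.008, 0, 0, 0],
  [-0.008, 0, 0, 0],
  [-0.008, 0, 0, 0],
  [-0.01, 0.002, 0, 0],
  [-0.015, 0.003, 0, 0],
  [-0.015, 0.003, 0, 0],
  [-0.015, 0.003, 0, 0],
  [-0.015, 0.003, 0, 0],
  [-0.015, 0.003, 0, 0],
])

```text
t: 12.35
eef_pos: [0.6114, -0.1238, 0.0076]
ee_rot: [180.0, -0.0, -180.0]
ft_force: [-0.5, -0.0, 1.3]
finger_gap: 0.0308
grasp_force: 0.1
```

Request:
step_arm([
  [-0.018, 0.002, 0, 0],
  [-0.018, 0.002, 0, 0],
  [-0.018, 0, 0, 0],
  [-0.016, 0, 0, 0],
  [0, 0, 0, 0],
  [0, 0, 0, 0],
  [0, 0, -0.04, 0],
  [0, 0, -0.04, 0],
  [0.03, 0, -0.04, 0],
  [0.03, 0, -0.04, 0],
])

```text
t: 13.35
eef_pos: [0.6188, -0.12, 0.1685]
ee_rot: [180.0, -0.1, -180.0]
ft_force: [0.5, 0.6, 0.2]
finger_gap: 0.0305
grasp_force: 0.0
```

Request:
step_arm([
  [0.04, 0.035, 0, 0],
  [0.04, 0.035, 0, 0],
  [0.03, 0.035, 0, 0],
  [0.03, 0.035, 0, 0],
  [0.03, 0.035, 0, 0],
  [0.03, 0.035, 0, 0],
  [0.02, 0.035, 0, 0],
  [0, 0.035, 0, 0],
  [0, 0.03, 0, 0],
  [0, 0, 0, 0],
])

```text
t: 14.35
eef_pos: [0.4039, 0.1881, 0.1677]
ee_rot: [179.9, -0.0, -179.8]
ft_force: [-0.1, 0.8, -0.7]
finger_gap: 0.0302
grasp_force: 0.0
```

Run:
```python
from plant import telemetry, eyes
from h import *
a=eyes.camera('top');b=eyes.camera('side')
cv2.imwrite('pics/c4.png',np.hstack([cv2.resize(a['image'][80:280,200:420],None,fx=1.8,fy=1.8),cv2.resize(b['image'][90:290,220:440],None,fx=1.8,fy=1.8)]))
for n,c in(('top',a),('side',b)):
    c0=np.load(f'pics/{n}0.npz')['image']
    for i in (c0,c['image']): print(n,[(x.round(1).tolist(),int(s[4])) for x,s in blobs(i,(20,150,150),(35,255,255),20)])
s=telemetry.get_state();print(s['t'],s['eef_pos'],s['ft_force'])
```

```text
top [([499.9, 205.0], 107), ([261.8, 216.8], 235), ([451.6, 214.7], 53)]
top [([499.8, 205.0], 109), ([261.8, 216.8], 235), ([451.5, 214.6], 52)]
side [([276.7, 148.5], 110), ([356.3, 260.4], 49), ([389.6, 289.3], 98)]
side [([276.7, 148.6], 110), ([356.3, 260.4], 49), ([389.6, 289.3], 98)]
14.45 [0.40419045 0.18562424 0.16740545] [ 0.18437784 -0.23947816  0.08851381]
```

View pics/c4.png

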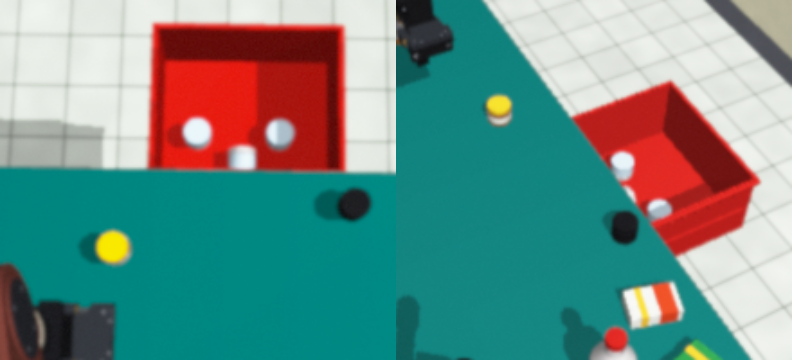

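All three pots lie in the bin, at (197,132), (242,157) and (280,132) in the left half. The sample, carton and black pot have not moved, and the arm is clear.

```bash
python3 -c "
from plant import finish_job
print(finish_job())"
```

```text
the job is handed in; nothing more can be done
None
```

All three white-lidded pots were swept over the edge into the red bin in about 14 s without being picked up; the last pictures show the sample, carton and black pot unmoved, I never went near the two bottles (not re-measured), and the job is handed in with no verdict returned.

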